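# Find the full button tin by its weight and put it in the work tray

## Task

Two matching lidded steel button tins stand on the sewing table; they look the same, but one is full and heavy and the other is nearly empty. Feel by lifting which is the full one, and stand it upright inside the wooden tray. The nearly empty one must end standing upright where it was.

Things in the scene. Friction and masses are not known exactly. Their poses are not given: they have to be found in the camera images.
- tin_1: One of two matching plain steel round tins with a closed lid: body 54 mm across, lid 56 mm, 62 mm high, upright, a rigid load inside. Origin: centre of its underside, z up. Grip it from above across the diameter, any yaw. The full tin weighs 0.46 to 0.60 kg, the nearly empty one 0.10 to 0.11 kg; which one is full changes from start to start and cannot be seen.
- tin_2: The other matching tin, the same in size and look (body 54 mm across, lid 56 mm, 62 mm high, origin at the centre of its underside, z up). It is full if tin_1 is nearly empty, and nearly empty if tin_1 is full.
- tray: Shallow open tray of light wood, fixed to the table: 180 x 180 mm outside, rim 22 mm high, walls 8 mm thick (164 x 164 mm inside), floor 8 mm thick. Origin: centre of its underside; x and y along its sides, z up.
Mind the look-alikes: they are no part of the job. Leave any orange or purple look-alike of the tin_1 alone.

How it is judged:
At the end, for the whole second after the job is handed in: The full tin stands at rest and upright (within 10 degrees) on the floor of the wooden tray, inside its rim, its weight (over 3 N) borne by the tray; the nearly empty tin stands upright (within 10 degrees) at rest within 50 mm of where it began (((contact force between tin_1 and tray above 3 N and x of tin_1 in the frame of tray between -0.07 and 0.07 m and y of tin_1 in the frame of tray between -0.07 and 0.07 m and height (world z) of tin_1 below 0.015 m and angle between each of tin_1, tin_2's own z axis and vertical below 0.17 rad and linear speed of each of tin_1, tin_2 below 0.02 m/s and distance of tin_2 from where it was at the start of the episode below 0.05 m) or (contact force between tin_2 and tray above 3 N and x of tin_2 in the frame of tray between -0.07 and 0.07 m and y of tin_2 in the frame of tray between -0.07 and 0.07 m and height (world z) of tin_2 below 0.015 m and angle between each of tin_2, tin_1's own z axis and vertical below 0.17 rad and linear speed of each of tin_2, tin_1 below 0.02 m/s and distance of tin_1 from where it was at the start of the episode below 0.05 m))); the robot touches nothing.
It also fails if it takes over 56 s, if anything falls off the work surface, if the arm or the gripper's body presses on something with over 40 N, if the wrist force passes 120 N, or if a joint passes its speed limit or range.

## Robot

A 7-joint arm with a two-finger parallel gripper is mounted at the origin on the work surface. World frame = base frame: x ahead of the robot, y to its left, z up, the work surface at z = 0. Lengths are in m, angles in rad, forces in N, time in s.
With the tool pointing down it reaches from about 0.425 to 0.95 m from the base axis. Payload 4.7 kg.
Tool frame: the origin (TCP) lies on the centre line of the jaws, within the pads' length; the fingertips stand robot.nose_length ahead of it and the grasp point (between the pads) lies 8 mm behind it (robot.nose_length is the distance from the TCP to the fingertips, in m); z points along the fingers, y is the line along which they close (so a half turn about z gives the same grasp; the last joint's range is limited). The gripper opens to 85 mm and grips with 20 to 120 N. Pads are 22 mm wide; open, the fingers measure 114 mm over their backs; the gripper's body (76 mm by 85 mm) begins 54 mm behind the grasp point. The pads swing forward as they close: fully open they stand 13 mm farther back than shut.
Start: joints at [1.152, 0.469, -0.049, 1.532, 0.024, 1.141, -0.082], TCP at [0.257, -0.624, 0.242] pointing down, gripper open.
Joint ranges: [-2.59, 2.59], [-0.33, 1.99], [-1.39, 1.29], [0.1, 2.45], [-1.04, 4.18], [0.21, 1.99], [-2.66, 2.66]. Speed limits (rad/s): [2.57, 2.57, 3.14, 3.14, 3.14, 3.14, 3.14].

## Interface

Orientations are given as [roll, pitch, yaw] about the fixed x, y, z axes, in that order (R = Rz(yaw) Ry(pitch) Rx(roll)).
In Python, from plant import robot gives the robot as it stands. Calls block until the motion is done:
- robot.goto(position, orientation): joint-space move of the TCP to a pose.
- robot.move_straight(position, vel=0.15, attitude=None, contact_N=None): straight line of the TCP; attitude=None keeps the orientation; vel is the mean speed in m/s. With contact_N (N) it stops when the force on the tool has changed by that much, and returns True; else False.
- robot.move_joints(angles): joint-space move.
- robot.grip(opening, strength=None): opening from 0.0 (shut) to 1.0 (fully open); strength is the grip in N (None keeps the last); returns when the fingers have stopped.
- robot.sleep(seconds).
- robot.inverse_kinematics(position, orientation): joint angles nearest the present ones, or None.
- robot.sense(): the state.
- robot.grab_frame(name): name is "side" or "top"; returns a dict with "image" (384x512x3 uint8, red, green, blue), "range_z" (384x512 float32, m along the optical axis (not along the pixel's ray), 0 where there is no reading), "fx", "fy", "cx", "cy" (pixels), "dist_coeffs" ([k1, k2, p1, p2, k3] as OpenCV has them; the pictures are not rectified), "R" (3x3) and "t" (3): a world point X has camera coordinates R X + t. Camera axes: x right, y down, z forward; pixel columns grow to the right and rows downward; lengths in m; the calibration is good to about 2 mm. A picture is of the moment at which its call begins.
A pose or a line that the arm cannot do raises robot.IKError and nothing moves.
- robot.close_job(): hands the job in; it is judged then, once.
The state is a dict: "t": time; "joint_pos": joint angles; "joint_velocities": joint speeds; "effort": joint torques, N m; "tcp_pos": TCP position; "tcp_rot": TCP orientation; "wrist_force": force on the tool from outside, world axes, zero at the start; "torque": the same for the moment, N m; "opening": opening from 0.0 (shut) to 1.0 (fully open); "gripper_force": force on a finger pad.
Only numpy, scipy, OpenCV 4.12 (cv2) and the standard library are available. Lean on these libraries where they do the work, as an engineer would, in place of code of your own. Each camera call takes 0.05 s, during which the arm holds its last target. There are 200 camera calls.

## Working session

There is one attempt and no reset: what is moved stays moved. The work goes in short steps, each a Python script; the robot and the scene stay as the last script left them, time stands still between calls to the robot, and variables do not carry over. Pictures are saved under pics/ and viewed, at most 10 in all, crops included, and the job is handed in when it is done.

```bash
mkdir -p pics; ls; python3 - <<'E'
from plant import robot
import cv2,numpy as np
for n in("top","side"):
    f=robot.grab_frame(n); cv2.imwrite(f"pics/{n}0.png",f["image"][:,:,::-1])
    np.savez(f"{n}0.npz",**f)
    print(n,f["fx"],f["cx"],f["cy"],f["dist_coeffs"],np.round(-f["R"].T@f["t"],3),(f["range_z"]>0).mean())
s=robot.sense();print(s["t"],s["tcp_rot"],s["wrist_force"],robot.nose_length)
E
```

```text
pics
top 411.3368307920629 253.95090656990973 187.81673392811382 [-0.09818359  0.          0.          0.          0.        ] [0.238 0.015 1.043] 0.995941162109375
side 490.2265462189338 255.07126037952182 193.66861978540018 [-0.06354069  0.          0.          0.          0.        ] [0.416 0.927 0.819] 0.9959665934244791
0.1 [-3.13986243e+00  4.81359259e-05  3.89863994e-01] [-0.43761927 -0.36466787  0.44114541] 0.011
```

View pics/top0.png

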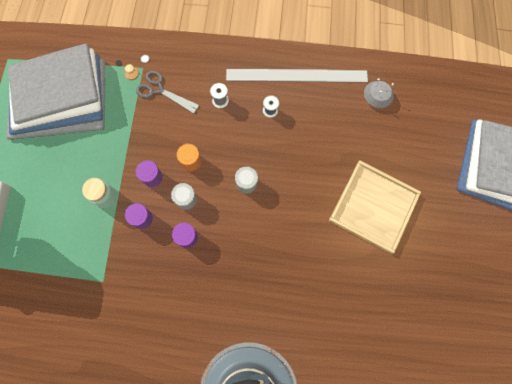

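View pics/side0.png

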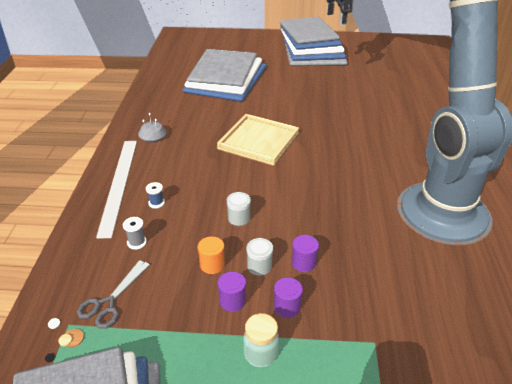

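The top view shows the steel tins at about (183,197) and (246,180). Purple look-alikes are at (148,174), (138,216) and (184,236), and an orange one at (188,158). The tray is at (375,207). The side view agrees, with the tins at (260,255) and (239,208) and the tray at (259,138). Next I'll cast rays at lid and rim height.

```bash
cat > h.py <<'E'
import cv2,numpy as np
def rays(f,uv):
    K=np.array([[f["fx"],0,f["cx"]],[0,f["fy"],f["cy"]],[0,0,1.]])
    p=cv2.undistortPoints(np.float64(uv).reshape(-1,1,2),K,np.float64(f["dist_coeffs"])).reshape(-1,2)
    return np.c_[p,np.ones(len(p))]
def cloud(f):
    h,w=f["range_z"].shape
    v,u=np.mgrid[:h,:w]
    c=rays(f,np.c_[u.ravel(),v.ravel()])*np.float64(f["range_z"]).reshape(-1,1)
    return ((c-f["t"])@f["R"]).reshape(h,w,3)
def plane(f,uv,z):
    d=rays(f,uv)@f["R"]; o=-f["R"].T@f["t"]
    return o+d*((z-o[2])/d[:,2])[:,None]
def tops(f):
    "cylinder tops near z=.062: centre by ray of the mask's enclosing circle in world, and colour"
    P=cloud(f); m=((abs(P[...,2]-.062)<.006)).astype(np.uint8)
    n,l,st,ce=cv2.connectedComponentsWithStats(m)
    out=[]
    for i in range(1,n):
        if 150<st[i,4]<900:
            v,u=np.nonzero(l==i); w=plane(f,np.c_[u,v],.062)[:,:2]
            (c,r)=cv2.minEnclosingCircle(w.astype(np.float32))
            out.append((ce[i].round(),w.mean(0).round(4),np.round(c,4),round(r,4),f["image"][l==i].mean(0).round(),round(float(np.median(P[...,2][l==i])),4)))
    return out
def tray(f):
    hsv=cv2.cvtColor(f["image"],cv2.COLOR_RGB2HSV)
    P=cloud(f); m=((hsv[...,0]>12)&(hsv[...,0]<35)&(hsv[...,2]>140)&(hsv[...,1]>40)&(P[...,2]>.003)&(P[...,2]<.035)).astype(np.uint8)
    c=max(cv2.findContours(m,0,1)[0],key=cv2.contourArea)
    w=plane(f,c.reshape(-1,2),.022)[:,:2].astype(np.float32)
    return cv2.minAreaRect(w)
E
python3 - <<'E'
from h import *
for n in("top","side"):
    f=dict(np.load(n+"0.npz")); print(n)
    for o in tops(f): print(*o)
    print(tray(f))
E
```

```text
top
[219.  91.] [0.7379 0.1537] [0.7381 0.1538] 0.0228 [230. 231. 223.] 0.0608
[ 57. 113.] [0.6355 0.5751] [0.6365 0.5898] 0.1087 [167. 165. 155.] 0.0631
[188. 154.] [0.5554 0.2099] [0.5556 0.2098] 0.0283 [245. 173.  86.] 0.0627
[147. 171.] [0.5009 0.3064] [0.5011 0.3065] 0.0283 [175. 106. 191.] 0.0628
[245. 177.] [0.51   0.0586] [0.5102 0.0588] 0.0281 [224. 223. 213.] 0.0629
[183. 194.] [0.4517 0.2075] [0.4517 0.2072] 0.0285 [222. 222. 211.] 0.0626
[136. 214.] [0.3895 0.3145] [0.3898 0.3138] 0.028 [175. 105. 192.] 0.0626
[184. 234.] [0.3538 0.1915] [0.354  0.1916] 0.0281 [173. 101. 189.] 0.0626
((0.48115813732147217, -0.2782129645347595), (0.18652908504009247, 0.19745685160160065), 67.1914291381836)
side
[296.   4.] [ 0.3744 -1.2963] [ 0.3761 -1.307 ] 0.1429 [213. 164. 119.] 0.0626
[313.  45.] [ 0.3095 -0.8419] [ 0.3241 -0.9331] 0.154 [159. 169. 184.] 0.0616
[232.  58.] [ 0.6024 -0.7112] [ 0.6161 -0.6963] 0.1122 [175. 174. 178.] 0.057
[446. 205.] [0.0215 0.0469] [0.0053 0.0082] 0.0666 [174. 171. 159.] 0.0633
[239. 200.] [0.5092 0.0607] [0.5084 0.0613] 0.0322 [231. 232. 229.] 0.0627
[132. 224.] [0.7388 0.1571] [0.7386 0.1573] 0.0243 [231. 231. 229.] 0.0614
[305. 245.] [0.3548 0.1954] [0.3562 0.1949] 0.0309 [173.  91. 210.] 0.0627
[211. 246.] [0.5552 0.2136] [0.5551 0.2136] 0.0305 [246. 177.  83.] 0.0629
[260. 248.] [0.4511 0.2111] [0.4501 0.2114] 0.0309 [233. 235. 232.] 0.0627
[232. 283.] [0.5008 0.3091] [0.501  0.3095] 0.0302 [171.  91. 208.] 0.0625
[288. 289.] [0.3901 0.3179] [0.3905 0.3179] 0.0301 [173.  91. 211.] 0.0624
[261. 344.] [0.4361 0.4424] [0.4367 0.4274] 0.0306 [187. 208. 190.] 0.0613
((0.4826297461986542, -0.2681722044944763), (0.2108663022518158, 0.19371411204338074), 67.2803955078125)
```

```bash
cat >> h.py <<'E'
from plant import robot
DOWN=[np.pi,0,0.0]
def fz():
    v=[]
    for _ in range(8): robot.sleep(.05); v.append(robot.sense()["wrist_force"][2])
    return np.mean(v)
def pick(x,y):
    "grasp and lift 60 mm; returns change of vertical force"
    robot.grip(1.0,60); robot.goto([x,y,.16],DOWN)
    f0=fz()
    if robot.move_straight([x,y,.029],vel=.1,contact_N=8): print("CONTACT",robot.sense()["tcp_pos"])
    robot.grip(0.0,60)
    robot.move_straight([x,y,.09],vel=.08); robot.sleep(.3)
    s=robot.sense(); f1=fz(); print("t",s["t"],"open",s["opening"],"grip",s["gripper_force"],"f",f0,f1)
    return f1-f0
E
python3 - <<'E'
from h import *
print(pick(.5097,.060))
E
```

```text
t 6.4 open 0.6175270375823426 grip 63.65596678107977 f 0.05815102445321926 -5.006139599296496
-5.064290623749716
```

5.06 N is about 0.52 kg, so this is the full tin and it goes in the tray.

```bash
python3 - <<'E'
from h import *
x,y=.483,-.276
robot.move_straight([.5097,.060,.14],vel=.1)
robot.goto([x,y,.14],DOWN)
robot.move_straight([x,y,.055],vel=.1)
print(robot.move_straight([x,y,.030],vel=.03,contact_N=3),robot.sense()["tcp_pos"])
robot.grip(1.0); robot.move_straight([x,y,.2],vel=.12)
robot.goto([.40,-.5,.25],DOWN)
s=robot.sense();print(s["t"],s["opening"],s["wrist_force"])
for n in("top","side"):
    f=robot.grab_frame(n); cv2.imwrite(f"pics/{n}1.png",f["image"][:,:,::-1])
    if n=="top":
        P=cloud(f); m=(P[...,2]>.05)&(P[...,2]<.08)&(abs(P[...,0]-x)<.08)&(abs(P[...,1]-y)<.08)
        print(P[m].mean(0),np.median(P[m][:,2]),P[m].min(0),P[m].max(0))
        for o in tops(f): print(*o[:3],o[5])
        t=tray(f); print(t)
E
```

```text
True [ 0.48288202 -0.27601532  0.03780148]
13.2333 0.9982536532004141 [ 0.47384539  0.95783256 -0.80102492]
[ 0.48113917 -0.27481703  0.0698427 ] 0.07047691636407918 [ 0.45452613 -0.30369391  0.05020623] [ 0.51041595 -0.25000876  0.07583108]
[219.  91.] [0.7379 0.1538] [0.7381 0.1538] 0.0612
[ 58. 112.] [0.637  0.5719] [0.6447 0.5789] 0.0628
[188. 154.] [0.5555 0.2097] [0.5549 0.2098] 0.063
[147. 171.] [0.501  0.3061] [0.5015 0.3061] 0.0628
[183. 194.] [0.4516 0.2074] [0.452  0.2069] 0.0627
[136. 214.] [0.3893 0.3144] [0.3898 0.3138] 0.0626
[183. 234.] [0.3539 0.1917] [0.354  0.1916] 0.0627
((0.48352253437042236, -0.2788982093334198), (0.1865638792514801, 0.1993439495563507), 67.79380798339844)
```

View pics/side1.png

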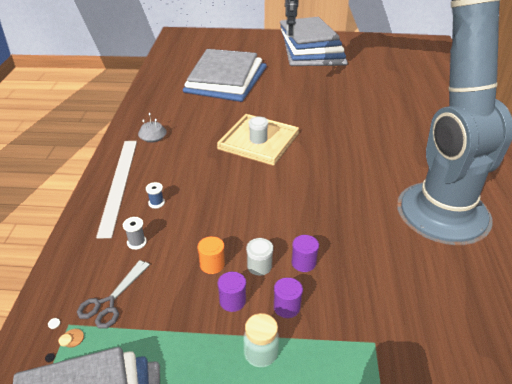

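The tin stands upright in the middle of the tray at (259,130), with its lid at 70 mm. The other tin hasn't moved from (260,255), and the gripper is clear.

```bash
python3 -c "
from plant import robot
robot.sleep(.3); print(robot.close_job())"
```

```text
the job is handed in; nothing more can be done
None
```

The full tin (about 0.52 kg by lifting) stands upright in the middle of the tray, the other tin was never touched, and I handed the job in at about 14 s; no verdict came back.

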